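# Press the battery home and mount the dark brush on the shoe polisher

## Task

Get the shoe polisher in the hallway ready: first push the orange battery pack down until it is flush with its black frame, then take the dark brush (red knob) from the wooden stand, turn it until its cross-shaped stem meshes with the cross-shaped socket in the polisher's round hub, and slide it fully home against the ejector spring, so that the brush's flange is down on the hub. Finish while still holding the brush by its knob and pressing it down, as the spring pushes it out if you let go (I will lock it afterwards). Leave the pale brush and everything else where it stands.

Things in the scene. Friction and masses are not known exactly. Their poses are not given: they have to be found in the camera images.
- battery_top (a point): Centre of the top face of the orange battery pack (52 x 52 mm, two thin black stripes) in the polisher. It stands 7 to 12 mm proud of the black frame around it (66 x 66 mm outside) and slides straight down, stiffly (about 6 N, then a hard stop); it stays where it is left. Flush with the frame when home: this point is then 75 mm above the work surface. z up.
- battery (a joint): How far the battery pack has been pushed in, m: 0 = 12 mm proud of the frame, 0.012 = fully home, flush.
- socket (a point): Centre of the mouth of the plus-shaped socket in the polisher's round drive hub (white centre, aluminium rim, 72 mm diameter); 100 mm above the work surface; z up, x and y along the two slots. Each slot is 38 mm long and 12 mm wide; the socket repeats every quarter turn.
- hub: The drive hub; origin on its axis, 40 mm below the socket's mouth, axes as the socket's. It starts at any angle, turns about z only against a stiff friction of about 0.25 N m and stays where it is left.
- ejector: Black plus-shaped spring ejector in the socket; origin at the centre of its upper face, 18 mm below the socket's mouth at rest. It pushes up with about 3 N at first touch and 11 N when it is 10 mm down.
- polisher: The fixed shoe polisher, a grey case 170 mm (x) by 270 mm (y), 60 mm high; origin at the centre of its underside. The hub lies 65 mm to +y and the battery pack 75 mm to -y of it.
- dark_brush: The dark brush head as a whole, 0.12 to 0.28 kg; origin at the lower end of its stem (as dark_brush_foot), z up along the stem towards the knob.
- dark_brush_knob (a point): Grip point of the dark brush, in its red square knob (26 x 26 mm, 48 mm high, from 25 mm below this point to 23 mm above it; faces along x and y). Below it the round bristle roll (61 mm diameter, 41 mm high), then a flange of 64 mm diameter, whose underside is 70 mm below this point, then the stem. z up.
- dark_brush_foot (a point): Lower end of the dark brush's stem, on its axis, 98 mm below the knob's grip point. The stem is 28 mm long from flange to foot, with a cross-shaped section: fins along x and y (in line with the knob's faces), 34 mm across and 8 mm thick, the lowest 5 mm narrowed to 30 x 5 mm. Fully home, the flange lies on the hub and this point is 28 mm below the socket mouth.
- pale_brush_knob (a point): Grip point of the other brush, same shape, with pale bristles and a blue knob: leave it where it is.
- stand: Fixed wooden stand, 110 mm (x) by 250 mm (y), 50 mm high, origin at the centre of its underside. Both brushes hang upright in it, 130 mm apart, flange on its top, stem loose in a round hole of 44 mm diameter, 40 mm deep; which is on which side varies.
- spray: White spray bottle with orange cap, 52 mm diameter, 150 mm high, a bystander; origin at the centre of its base.
- tin: Flat brass polish tin, 72 mm diameter, 26 mm high, a bystander; origin at the centre of its base.
- pot: White mug, 72 mm diameter, 60 mm high, a bystander; origin at the centre of its base.

How it is judged:
By the outcome, as a careful person would: the job done as asked, in the order asked, and still so for the second after the job is handed in, while the arm keeps its last pose, push and grip.
It also fails if it takes over 58 s, if anything falls off the work surface, if the arm or the gripper's body presses on something with over 40 N, if the wrist force passes 120 N, or if a joint passes its speed limit or range.

## Robot

A 6-joint arm with a two-finger parallel gripper is mounted at the origin on the work surface. World frame = base frame: x ahead of the robot, y to its left, z up, the work surface at z = 0. Lengths are in mm, angles in degrees, forces in N, time in s.
With the tool pointing down it reaches from about 350 to 850 mm from the base axis. Payload 8.1 kg.
Tool frame: the origin (TCP) lies between the finger pads; the fingertips stand 22 mm ahead of it and the grasp point (between the pads) lies 3 mm ahead of it; z points along the fingers, y is the direction in which the jaws open and shut (so a half turn about z gives the same grasp; the last joint's range is limited). The gripper opens to 85 mm and grips with 20 to 120 N. Pads are 22 mm wide; open, the fingers measure 114 mm over their backs; the gripper's body (76 mm by 85 mm) begins 54 mm behind the grasp point. The pads swing forward as they close: fully open they stand 13 mm farther back than shut.
Start: joints at [-78.289, 7.471, 85.268, -0, 87.261, -4.893], TCP at [171.477, -574.979, 253.292] pointing down, gripper open.
Joint ranges: [-169.43, 169.43], [-51.17, 129.36], [1.28, 143.12], [-76.62, 256.62], [0, 156.53], [-152.29, 152.29]. Speed limits (degrees/s): [136.94, 136.94, 159.86, 180, 180, 180].

## Interface

Orientations are given as [roll, pitch, yaw] about the fixed x, y, z axes, in that order (R = Rz(yaw) Ry(pitch) Rx(roll)).
In Python, from bench import r gives the robot as it stands.
- The arm moves only by the tool drive_tool, never from a script. Its argument "moves" is a list of rows, each a list of 2 entries, a list of its own where there are three numbers: the shift along the world's x, y, z in mm, then the turn about the world's z in degrees. A call has exactly 8 rows; each row is the pose to reach, as a shift and turn from the pose commanded when the call began; what a row does not reach only later rows make up. A row lasts 1/12 s, in which the tool goes at most 41.7 mm and 7.16 degrees, less where a joint would pass 70% of its speed; a pose out of reach is approached as far as the arm can. A call with a gripper value outside its range is refused whole. "fingers" is the finger opening in mm, from 0 to 85.4, set as the call begins (left out, the last holds). The fingers move at their own pace and stop on an object; "squeeze" is the grip in N (left out, the last holds). Time passes only in rows, so rows that repeat a pose let the fingers close, or fill a call up. It gives the time, the measured TCP pose, the force and the opening at its end, in the units of the state.
- r.sense(): the state, without advancing time (a new reading comes with each control period).
- r.snapshot(name): name is "scene" or "side" or "wrist"; returns a dict with "pixels" (400x640x3 uint8, red, green, blue), "camera_matrix" (3x3 intrinsics, pixels), "xyz" and "orientation" of the camera in the world. Camera axes: x right, y down, z forward; pixel columns grow to the right and rows downward; lengths in mm; the calibration is good to about 2 mm. The wrist camera is an equidistant fisheye: a pixel r from the principal point sees the ray r / f radians off the axis. A picture is of the moment at which its call begins. There is no depth.
- r.hand_in(): hands the job in, once; it reports no verdict.
The state is a dict: "time": time; "joint_pos": joint angles; "qd": joint speeds; "joint_efforts": joint torques, N m; "tool_pos": TCP position; "tcp_rot": TCP orientation; "ft_force": force on the tool from outside, world axes, zero at the start; "wrist_torque": the same for the moment, N m; "finger_gap": finger opening in mm.
Only numpy, scipy, OpenCV 4.12 (cv2) and the standard library are available. Lean on these libraries where they do the work, as an engineer would, in place of code of your own. Each camera call takes 0.05 s, during which the arm holds its last target.

## Working session

There is one attempt and no reset: what is moved stays moved. The work goes in short steps, Python scripts to look and compute and a tool call to move; the robot and the scene stay as the last step left them, time stands still between calls to the robot, and variables do not carry over. Pictures are saved under pics/ and viewed, and the job is handed in when it is done.

Besides the shell and the picture viewer there is one more tool, called after "Emit:" by a JSON object that holds its "api" and its "payload", one argument or row to a line. drive_tool: Moves the arm, as the interface text tells. Its arguments: {"type":"object","properties":{"moves":{"type":"array","items":{"type":"array"}},"fingers":{"type":"number"},"squeeze":{"type":"number"}},"required":["moves"]}

```bash
mkdir -p pics; cat > h.py <<'E'
import numpy as np, cv2
from bench import r
from scipy.spatial.transform import Rotation as R
def snap(n,fn):
    s=r.snapshot(n); cv2.imwrite('pics/'+fn+'.png',s['pixels'][:,:,::-1]); np.savez('pics/'+fn+'.npz',p=s['pixels'],K=s['camera_matrix'],x=s['xyz'],o=s['orientation']); return s
def load(fn):
    d=np.load('pics/'+fn+'.npz'); return dict(pixels=d['p'],camera_matrix=d['K'],xyz=d['x'],orientation=d['o'])
def rot(o):
    o=np.array(o,float); return o if o.shape==(3,3) else R.from_euler('xyz',o,degrees=True).as_matrix()
def ray(s,u,v,fish=False):
    K=np.array(s['camera_matrix']); a=(u-K[0,2])/K[0,0]; b=(v-K[1,2])/K[1,1]
    if fish:
        t=np.hypot(a,b); k=np.sin(t)/t if t>1e-9 else 1; d=np.array([a*k,b*k,np.cos(t)])
    else: d=np.array([a,b,1.])
    return np.array(s['xyz'],float), rot(s['orientation'])@d
def onz(s,u,v,z,fish=False):
    c,d=ray(s,u,v,fish); return c+d*(z-c[2])/d[2]
def proj(s,P,fish=False):
    K=np.array(s['camera_matrix']); d=rot(s['orientation']).T@(np.array(P,float)-s['xyz'])
    if fish:
        h=np.hypot(d[0],d[1]); t=np.arctan2(h,d[2]); a,b=d[:2]/h*t
    else: a,b=d[:2]/d[2]
    return np.array([K[0,0]*a+K[0,2],K[1,1]*b+K[1,2]])
E
python3 - <<'E'
from h import *
for n in('scene','side','wrist'):
    s=snap(n,n+'0'); print(n,np.round(s['camera_matrix'],1).tolist(),np.round(s['xyz'],1),np.round(s['orientation'],3))
print(r.sense())
E
```

```text
scene [[397.6, 0.0, 318.1], [0.0, 397.6, 193.2], [0.0, 0.0, 1.0]] [1406.2  145.   717.6] [-128.237    1.115  101.935]
side [[368.7, 0.0, 320.8], [0.0, 368.7, 201.7], [0.0, 0.0, 1.0]] [ 299.2 -524.1  770.7] [-139.29     0.253  -34.649]
wrist [[309.7, 0.0, 317.0], [0.0, 309.7, 191.1], [0.0, 0.0, 1.0]] [ 241.  -553.6  373.7] [ 1.63375e+02  7.50000e-02 -7.33820e+01]
{'time': 0.15, 'joint_pos': array([-7.82885699e+01,  7.50392267e+00,  8.53171329e+01,  4.90103605e-04,
        8.72607531e+01, -4.89426024e+00]), 'qd': array([ 0.0594316 , -0.15591118, -0.25056465,  0.01003546,  0.03638355,
        0.0563097 ]), 'joint_efforts': array([ 1.40151424e-03, -5.70063686e+01, -5.01157808e+01, -2.76513379e-05,
        9.61143931e-03, -3.21854679e-05]), 'tool_pos': array([ 171.4009428 , -574.58040519,  252.47741372]), 'tcp_rot': array([-1.79918531e+02, -7.46740424e-03,  1.66056612e+01]), 'ft_force': array([-0.3274709 ,  0.40449135, -0.32047213]), 'wrist_torque': array([ 0.05274225, -0.01689636, -0.03816093]), 'finger_gap': 85.72366224718076}
```

View pics/scene0.png

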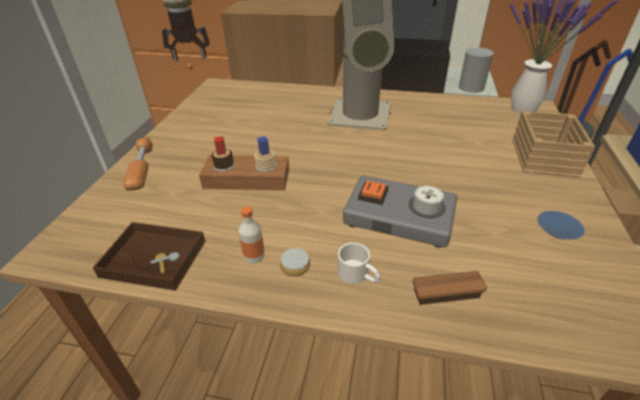

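View pics/side0.png

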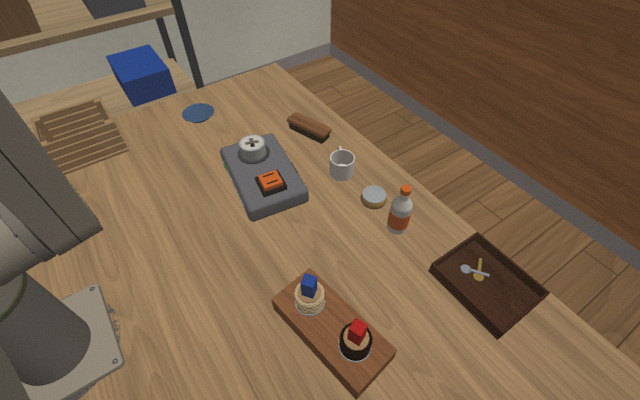

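View pics/wrist0.png

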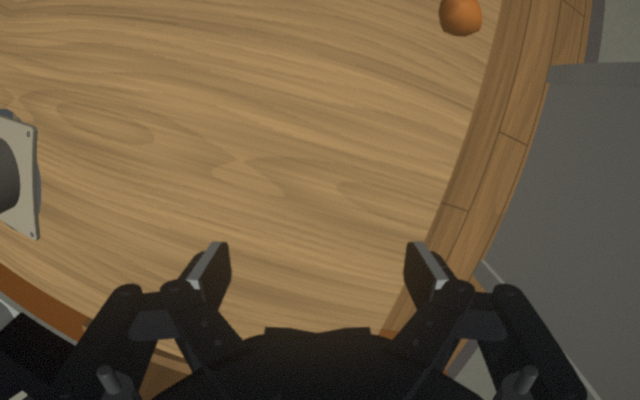

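The scene view shows the battery at about (374,190), the hub at (429,198) and the red knob at (220,146). In the side view they are at (270,181), (252,147) and (357,331). The wrist view doesn't show them yet. Next I'll measure them by colour.

```bash
python3 - <<'E'
from h import *
a=load('scene0')['pixels'];b=load('side0')['pixels']
A=cv2.resize(a[165:250,335:465],None,fx=4,fy=4,interpolation=2)
B=cv2.resize(b[120:225,210:315],None,fx=4,fy=4,interpolation=2)
C=cv2.resize(b[265:395,265:400],None,fx=3,fy=3,interpolation=2)
D=cv2.resize(a[125:195,195:295],None,fx=4,fy=4,interpolation=2)
for n,i in zip('ABCD',(A,B,C,D)): print(i.shape)
W=np.zeros((600,800,3),np.uint8)
def fit(i,h,w): 
    k=min(h/i.shape[0],w/i.shape[1]); return cv2.resize(i,None,fx=k,fy=k)
for i,(y,x) in zip((A,B,C,D),((0,0),(0,400),(300,400),(300,0))):
    f=fit(i,300,400); W[y:y+f.shape[0],x:x+f.shape[1]]=f
cv2.imwrite('pics/crops.png',W[:,:,::-1])
for n in('scene0','side0'):
    s=load(n); h=cv2.cvtColor(s['pixels'],cv2.COLOR_RGB2HSV)
    for nm,lo,hi in(('red',(0,150,60),(4,255,255)),('red2',(174,150,60),(180,255,255)),('blue',(110,120,60),(125,255,255)),('orange',(5,190,120),(14,255,255))):
        m=cv2.inRange(h,lo,hi); k,l,st,c=cv2.connectedComponentsWithStats(m)
        for i in range(1,k):
            if 25<st[i,4]<900: print(n,nm,st[i],c[i].round(1))
E
```

```text
(340, 520, 3)
(420, 420, 3)
(390, 405, 3)
(280, 400, 3)
scene0 red [215 137   8   9  46] [218.8 140.7]
scene0 blue [580  50  52  72 250] [604.5  78.5]
scene0 blue [628 126  12  24  78] [635.4 139.5]
side0 red [348 318  20  28 331] [357.  330.6]
side0 blue [301 274  16  24 204] [309.5 282.8]
side0 orange [402 185   9   7  32] [406.2 187.9]
```

View pics/crops.png

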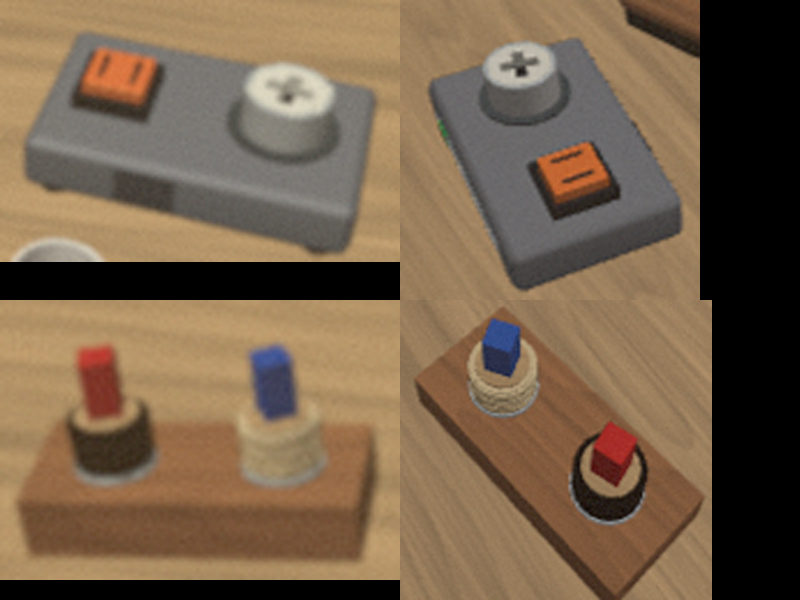

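The crops show the battery, the hub's plus socket, and the red and blue knobs clearly. I'll take rough positions from these and then refine from above with the wrist camera.

```bash
python3 - <<'E'
from h import *
sd=load('side0'); sc=load('scene0')
# crop A scale: 400/130 ; crop B 300/105
uA=lambda x,y:(335+x*130/400,165+y*130/400)
uB=lambda x,y:(210+(x-400)*105/300,120+y*105/300)
uC=lambda x,y:(265+(x-400)*135/312,265+(y-300)*130/300)
print('bat',onz(sd,*uB(575,168),84),onz(sc,*uA(119,76),84))
print('hub',onz(sd,*uB(521,66),100),onz(sc,*uA(290,92),100))
print('red top',onz(sd,*uC(616,438),143),onz(sc,195+98/4,125+51/4,143))
print('blue top',onz(sd,*uC(503,333),143))
s=r.snapshot('wrist'); Tc=np.eye(4)
q=r.sense(); Rt=rot(q['tcp_rot']); print('cam in tool',Rt.T@(np.array(s['xyz'])-q['tool_pos']),R.from_matrix(Rt.T@rot(s['orientation'])).as_euler('xyz',degrees=True))
E
```

```text
bat [571.68603085 102.08894633  84.        ] [581.31023852 105.3297634   84.        ]
hub [590.93052461 238.54612084 100.        ] [598.18038661 243.1194167  100.        ]
red top [ 496.9064767  -348.61835514  143.        ] [ 495.5238636  -347.64224479  143.        ]
blue top [ 475.80628282 -226.02236297  143.        ]
cam in tool [  72.76340923   -0.37478193 -121.22346904] [-1.66339473e+01  3.03028953e-03  8.99841223e+01]
```

Emit:
{"api": "drive_tool", "payload": {
  "moves": [
    [[32,22,10],0],
    [[64,45,20],0],
    [[98,68,20],0],
    [[130,91,20],0],
    [[163,114,20],0],
    [[195,136,20],0],
    [[228,159,20],0],
    [[260,182,20],0]
  ],
  "fingers": 85
}}

```text
time: 0.87
tool_pos: [432.8, -391.5, 273.2]
tcp_rot: [-180.0, 0.0, 16.6]
ft_force: [0.6, -0.6, 0.0]
finger_gap: 85.1
```

Emit:
{"api": "drive_tool", "payload": {
  "moves": [
    [[32,22,0],0],
    [[64,44,0],0],
    [[64,44,0],0],
    [[64,44,0],0],
    [[64,44,0],0],
    [[64,44,0],0],
    [[64,44,0],0],
    [[64,44,0],0]
  ]
}}

```text
time: 1.53
tool_pos: [494.6, -349.9, 273.4]
tcp_rot: [180.0, 0.0, 16.5]
ft_force: [-0.2, 0.2, 0.2]
finger_gap: 85.2
```

```bash
python3 - <<'E'
from h import *
s=snap('wrist','w1'); q=r.sense(); print(q['time'],q['tool_pos'],q['tcp_rot'],q['ft_force'])
h=cv2.cvtColor(s['pixels'],cv2.COLOR_RGB2HSV)
m=cv2.inRange(h,(0,150,60),(5,255,255))|cv2.inRange(h,(174,150,60),(180,255,255))
k,l,st,c=cv2.connectedComponentsWithStats(m)
for i in range(1,k):
    if st[i,4]>50: print(st[i],c[i])
E
```

```text
1.5833 [ 494.6778346  -349.85432945  273.38593203] [1.79991549e+02 1.48528577e-03 1.65025894e+01] [-0.08026255  0.30948545 -0.57344878]
[ 304  164   31   39 1037] [318.72806172 184.09739634]
```

View pics/w1.png

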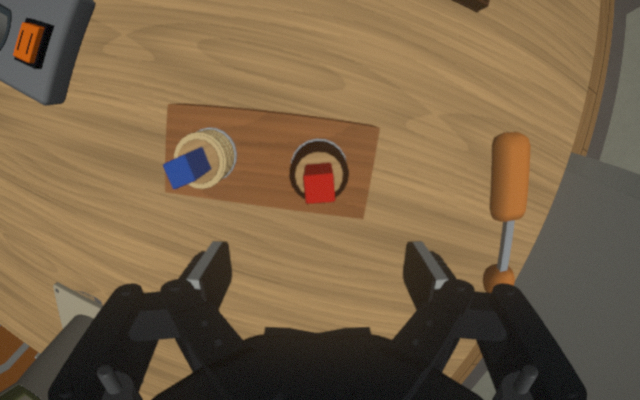

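Red knob is at (319,184), with its bright top face spanning about rows 178–203. The blue knob is at (187,168). I'll get the top face corners and the yaw.

```bash
cat >> h.py <<'E'
def quad(s,m,z,fish=True):
    """mask -> polygon fit by minAreaRect of rays cast on plane z"""
    c=max(cv2.findContours(m,cv2.RETR_EXTERNAL,cv2.CHAIN_APPROX_NONE)[0],key=cv2.contourArea)[:,0,:]
    P=np.array([onz(s,u,v,z,fish)[:2] for u,v in c],np.float32)
    (cx,cy),(w,h),a=cv2.minAreaRect(P); return (cx,cy),(w,h),a,c
E
python3 - <<'E'
from h import *
s=load('w1'); p=s['pixels'].astype(int)
h=cv2.cvtColor(s['pixels'],cv2.COLOR_RGB2HSV)
red=cv2.inRange(h,(0,150,60),(5,255,255))|cv2.inRange(h,(174,150,60),(180,255,255))
print(p[160:206:3,320,0])
for th in (165,):
  for thr in(150,160,170,180):
    m=((p[:,:,0]>thr)&(red>0)).astype(np.uint8)*255
    print(thr,quad(s,m,143)[:3])
b=cv2.inRange(h,(108,150,40),(125,255,255)); b[:, 300:]=0
print(p[145:190:3,185,2])
print('stand edge', onz(s,165,104,50,True), onz(s,378,127,50,True), onz(s,362,217,50,True))
cv2.imwrite('pics/w1c.png',cv2.resize(s['pixels'][130:220,270:370],None,fx=6,fy=6,interpolation=0)[:,:,::-1])
E
```

```text
[171 128 107 104 105 173 178 179 177 176 178 179 177 175 149 136]
150 ((495.03887939453125, -351.433349609375), (24.43791389465332, 24.17508316040039), 21.493406295776367)
160 ((495.0960998535156, -351.52142333984375), (23.852516174316406, 23.81049919128418), 20.257946014404297)
170 ((495.12921142578125, -351.51751708984375), (22.758636474609375, 22.537363052368164), 21.544370651245117)
180 ((499.0857238769531, -358.09600830078125), (0.0, 0.0), 0.0)
[ 85  89  92  93 125 141 145 147 148 145 143 148 145 105  62]
stand edge [ 517.88146905 -154.02578899   50.        ] [ 557.00401134 -402.75185245   50.        ] [ 449.68658794 -419.58080177   50.        ]
```

View pics/w1c.png

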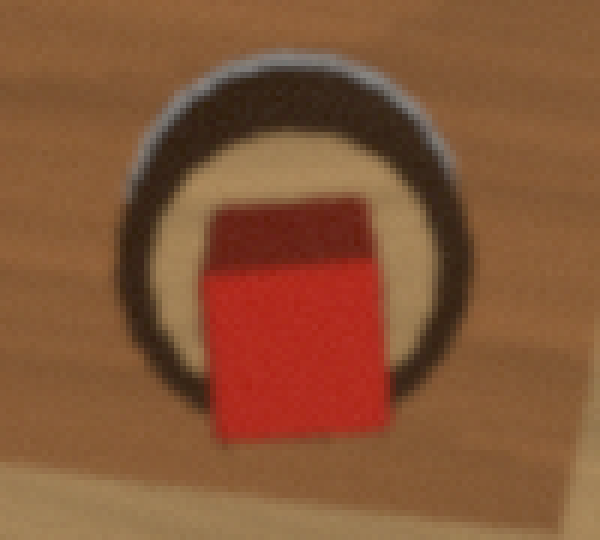

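Knob centre is at (495.1, -351.4), yaw about 21 (mod 90), so it needs about +4 from the current tool yaw. Next I'll move above the polisher and close the fingers.

Emit:
{"api": "drive_tool", "payload": {
  "moves": [
    [[7,40,0],0],
    [[14,80,0],0],
    [[21,120,0],0],
    [[28,160,0],0],
    [[34,200,0],0],
    [[41,240,0],0],
    [[48,280,0],0],
    [[54,320,0],0]
  ],
  "fingers": 0,
  "squeeze": 30
}}

```text
time: 2.25
tool_pos: [549.4, -27.7, 273.7]
tcp_rot: [180.0, -0.0, 16.5]
ft_force: [1.0, 0.1, 0.3]
finger_gap: -0.4
```

Emit:
{"api": "drive_tool", "payload": {
  "moves": [
    [[6,40,0],0],
    [[12,80,0],0],
    [[19,120,0],0],
    [[26,160,0],0],
    [[26,160,0],0],
    [[26,160,0],0],
    [[26,160,0],0],
    [[26,160,0],0]
  ]
}}

```text
time: 2.92
tool_pos: [575.5, 129.6, 273.3]
tcp_rot: [180.0, 0.0, 16.5]
ft_force: [0.5, 0.5, -0.1]
finger_gap: -0.0
```

```bash
python3 - <<'E'
from h import *
s=snap('wrist','w2'); q=r.sense(); print(q['time'],q['tool_pos'],q['tcp_rot'],q['ft_force'],q['finger_gap'])
E
```

```text
2.9667 [575.54283704 129.46513777 273.39167513] [1.79982848e+02 6.59965094e-04 1.64897681e+01] [-0.10562921 -0.03954184  0.0690566 ] 0.04664627679406091
```

View pics/w2.png

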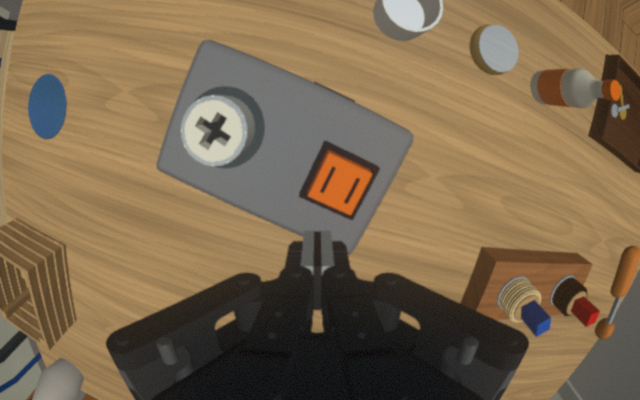

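The wrist view shows the hub at (215,128) and the battery at (341,180), with the closed fingertips at (317,240).

```bash
python3 - <<'E'
from h import *
s=load('w2'); p=s['pixels']
h=cv2.cvtColor(p,cv2.COLOR_RGB2HSV)
o=cv2.inRange(h,(3,180,150),(18,255,255)); o[:, 420:]=0; o=cv2.morphologyEx(o,cv2.MORPH_CLOSE,np.ones((7,7)))
for z in (82,84,87): print('bat',z,quad(s,o,z)[:3])
# hub white disc
w=cv2.inRange(h,(15,0,150),(45,70,255)); w[:,:150]=0;w[:,270:]=0;w[:80]=0;w[180:]=0
n,l,st,c=cv2.connectedComponentsWithStats(w); print(st[1:][st[1:,4]>100])
i=1+np.argmax(st[1:,4]); w=(l==i).astype(np.uint8)*255
cc=max(cv2.findContours(w,cv2.RETR_EXTERNAL,cv2.CHAIN_APPROX_NONE)[0],key=cv2.contourArea)[:,0,:]
P=np.array([onz(s,u,v,100,True)[:2] for u,v in cc],np.float32); print('hub',cv2.fitEllipse(P))
# crop top-down rectified at z=100
c0=np.array(cv2.fitEllipse(P)[0])
def rect(c0,z,half,k):
    n=int(2*half*k); mx=np.zeros((n,n),np.float32); my=mx.copy()
    for i in range(n):
        for j in range(n):
            mx[i,j],my[i,j]=proj(s,[c0[0]-half+(j+.5)/k,c0[1]+half-(i+.5)/k,z],True)
    return cv2.remap(p,mx,my,cv2.INTER_CUBIC)
A=rect(c0,100,45,4); B=rect(np.array(quad(s,o,84)[0]),84,45,4)
cv2.imwrite('pics/w2r.png',np.hstack([A,B])[:,:,::-1])
E
```

```text
bat 82 ((569.7510986328125, 103.07099914550781), (51.63549041748047, 52.344200134277344), 80.89157104492188)
bat 84 ((570.2335205078125, 103.37541198730469), (51.30522918701172, 52.00941467285156), 80.89158630371094)
bat 87 ((570.9569091796875, 103.8320541381836), (50.809844970703125, 51.50725173950195), 80.89161682128906)
[[ 184  100   59   63 2199]]
hub ((590.66748046875, 242.4046630859375), (61.086029052734375, 62.30873107910156), 43.321632385253906)
```

View pics/w2r.png

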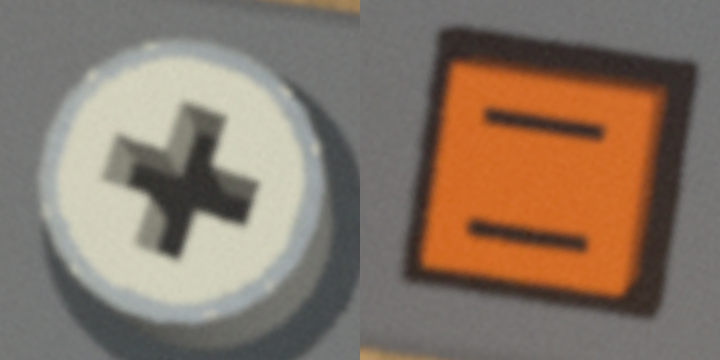

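The battery is at (570, 103) and the hub at (590.7, 242.4), and both agree with a case yaw of about -9°. I'll go over the battery and descend.

Emit:
{"api": "drive_tool", "payload": {
  "moves": [
    [[-5,-26,0],0],
    [[-5,-26,-40],0],
    [[-5,-26,-80],0],
    [[-5,-26,-110],0],
    [[-5,-26,-130],0],
    [[-5,-26,-145],0],
    [[-5,-26,-155],0],
    [[-5,-26,-155],0]
  ]
}}

```text
time: 3.63
tool_pos: [568.9, 103.6, 115.8]
tcp_rot: [-180.0, 0.2, 16.5]
ft_force: [-0.2, -0.5, -0.9]
finger_gap: 0.1
```

Emit:
{"api": "drive_tool", "payload": {
  "moves": [
    [[0,0,-2],0],
    [[0,0,-4],0],
    [[0,0,-6],0],
    [[0,0,-8],0],
    [[0,0,-10],0],
    [[0,0,-12],0],
    [[0,0,-13],0],
    [[0,0,-13],0]
  ]
}}

```text
time: 4.3
tool_pos: [570.8, 105.1, 105.6]
tcp_rot: [180.0, -0.0, 16.6]
ft_force: [0.8, 0.0, 1.4]
finger_gap: -0.4
```

Emit:
{"api": "drive_tool", "payload": {
  "moves": [
    [[0,-1,-1],0],
    [[0,-1,-2],0],
    [[0,-1,-3],0],
    [[0,-1,-4],0],
    [[0,-1,-5],0],
    [[0,-1,-5],0],
    [[0,-1,-5],0],
    [[0,-1,-5],0]
  ]
}}

```text
time: 4.97
tool_pos: [570.6, 103.9, 100.3]
tcp_rot: [180.0, -0.0, 16.6]
ft_force: [0.9, 1.4, 3.1]
finger_gap: 0.5
```

```bash
python3 - <<'E'
from h import *
s=snap('wrist','w3'); q=r.sense(); print(q['time'],q['tool_pos'],q['ft_force'])
cv2.imwrite('pics/w3c.png',cv2.resize(s['pixels'][120:320,220:420],None,fx=3,fy=3,interpolation=2)[:,:,::-1])
E
```

```text
5.0167 [570.59787743 103.88919789 100.29856738] [0.98361305 1.31856602 4.30738503]
```

View pics/w3c.png

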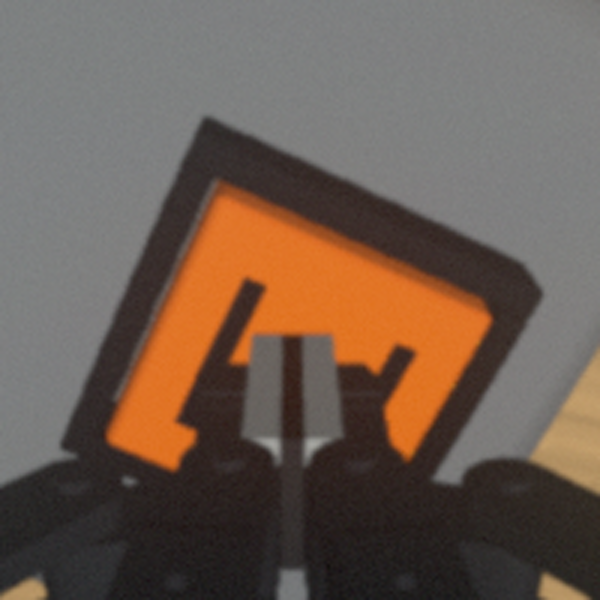

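The fingertips are in contact around the battery centre, with the pack still standing a little proud. I'll keep pressing to the hard stop.

Emit:
{"api": "drive_tool", "payload": {
  "moves": [
    [[0,0,-0.5],0],
    [[0,0,-1],0],
    [[0,0,-1.5],0],
    [[0,0,-2],0],
    [[0,0,-2.5],0],
    [[0,0,-3],0],
    [[0,0,-3],0],
    [[0,0,-3],0]
  ]
}}

```text
time: 5.68
tool_pos: [570.5, 103.9, 97.2]
tcp_rot: [180.0, -0.0, 16.6]
ft_force: [2.6, 0.7, 3.6]
finger_gap: -0.3
```

Emit:
{"api": "drive_tool", "payload": {
  "moves": [
    [[0,0,-0.5],0],
    [[0,0,-0.5],0],
    [[0,0,-0.5],0],
    [[0,0,-1],0],
    [[0,0,-1],0],
    [[0,0,-1],0],
    [[0,0,-1],0],
    [[0,0,-1],0]
  ]
}}

```text
time: 6.35
tool_pos: [570.6, 103.9, 97.0]
tcp_rot: [180.0, -0.0, 16.6]
ft_force: [-1.5, -0.7, 9.8]
finger_gap: 0.1
```

Emit:
{"api": "drive_tool", "payload": {
  "moves": [
    [[0,0,-0.5],0],
    [[0,0,-0.5],0],
    [[0,0,-1],0],
    [[0,0,-1],0],
    [[0,0,-1],0],
    [[0,0,-1],0],
    [[0,0,-1],0],
    [[0,0,-1],0]
  ]
}}

```text
time: 7.02
tool_pos: [570.6, 103.9, 96.9]
tcp_rot: [180.0, -0.0, 16.6]
ft_force: [-5.1, 0.3, 17.8]
finger_gap: 0.1
```

At 17.8 N the height no longer changes, so that's the hard stop. I'll lift and look at the battery and socket from above.

Emit:
{"api": "drive_tool", "payload": {
  "moves": [
    [[0,0,30],0],
    [[0,0,70],0],
    [[4,30,100],0],
    [[8,60,125],0],
    [[12,85,135],0],
    [[14,100,135],0],
    [[14,100,135],0],
    [[14,100,135],0]
  ]
}}

```text
time: 7.68
tool_pos: [583.2, 204.0, 227.6]
tcp_rot: [180.0, 0.3, 16.7]
ft_force: [-1.1, -0.4, -0.5]
finger_gap: 0.3
```

Emit:
{"api": "drive_tool", "payload": {
  "moves": [
    [[0,0,0],0],
    [[0,0,0],0],
    [[0,0,0],0],
    [[0,0,0],0],
    [[0,0,0],0],
    [[0,0,0],0],
    [[0,0,0],0],
    [[0,0,0],0]
  ],
  "fingers": 85
}}

```text
time: 8.35
tool_pos: [584.5, 203.9, 230.4]
tcp_rot: [180.0, -0.0, 16.6]
ft_force: [0.2, 0.4, -0.8]
finger_gap: 85.1
```

```bash
python3 - <<'E'
from h import *
s=snap('wrist','w4'); sd=snap('side','side4'); q=r.sense(); print(q['time'],q['tool_pos'],q['tcp_rot'],q['ft_force'])
p=s['pixels'];h=cv2.cvtColor(p,cv2.COLOR_RGB2HSV)
w=cv2.inRange(h,(15,0,150),(45,70,255))
n,l,st,c=cv2.connectedComponentsWithStats(w)
for i in range(1,n):
    if st[i,4]>800: print(st[i],c[i])
E
```

```text
8.45 [584.49882317 204.01729471 230.35907958] [ 1.79998917e+02 -6.56312340e-03  1.66027442e+01] [-0.74279598  0.42282231  0.81399139]
[ 239  130   79   79 3240] [275.93611111 168.36358025]
```

View pics/w4.png

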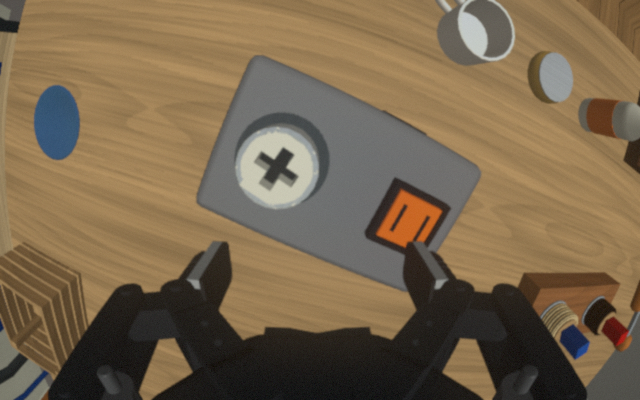

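The hub is at (277,168) and the battery at (410,215) looks flush. Now the precise socket angle.

```bash
cat >> h.py <<'E'
def rect(s,c0,z,half,k,fish=True):
    n=int(2*half*k); mx=np.zeros((n,n),np.float32); my=mx.copy()
    for i in range(n):
        for j in range(n):
            mx[i,j],my[i,j]=proj(s,[c0[0]-half+(j+.5)/k,c0[1]+half-(i+.5)/k,z],fish)
    return cv2.remap(s['pixels'],mx,my,cv2.INTER_CUBIC)
E
python3 - <<'E'
from h import *
s=load('w4');p=s['pixels'];h=cv2.cvtColor(p,cv2.COLOR_RGB2HSV)
w=cv2.inRange(h,(15,0,150),(45,70,255)); n,l,st,c=cv2.connectedComponentsWithStats(w)
i=1+np.argmax(st[1:,4]); w=(l==i).astype(np.uint8)*255
cc=max(cv2.findContours(w,cv2.RETR_EXTERNAL,cv2.CHAIN_APPROX_NONE)[0],key=cv2.contourArea)[:,0,:]
P=np.array([onz(s,u,v,100,True)[:2] for u,v in cc],np.float32); e=cv2.fitEllipse(P); print('hub white',e)
c0=np.array([591.,242.4]); k=8
A=rect(s,c0,100,40,k); cv2.imwrite('pics/w4r.png',A[:,:,::-1])
g=cv2.cvtColor(A,cv2.COLOR_RGB2GRAY)
yy,xx=np.mgrid[:g.shape[0],:g.shape[1]]; X=(xx+.5)/k-40+c0[0]; Y=40-(yy+.5)/k+c0[1]
for th in (140,155,165,175):
    m=(g<th)&(np.hypot(X-c0[0],Y-c0[1])<25)
    m=cv2.morphologyEx(m.astype(np.uint8),cv2.MORPH_OPEN,np.ones((9,9)))>0
    a=m.sum()/k**2; cx,cy=X[m].mean(),Y[m].mean()
    for _ in range(2):
        z=(X[m]-cx)+1j*(Y[m]-cy); ang=np.degrees(np.angle((z**4).sum()))/4
        zr=z*np.exp(-1j*np.radians(ang)); bx=[np.percentile(zr.real,q) for q in(.5,99.5)]; by=[np.percentile(zr.imag,q) for q in(.5,99.5)]
        d=(np.mean(bx)+1j*np.mean(by))*np.exp(1j*np.radians(ang)); cx+=d.real; cy+=d.imag
    print(th,a,'(expect 768)',cx,cy,ang,np.round(bx,1),np.round(by,1))
o=cv2.inRange(h,(3,180,150),(18,255,255)); o[:, :360]=0;o[:,460:]=0
print('bat',quad(s,cv2.morphologyEx(o,cv2.MORPH_CLOSE,np.ones((7,7))),75)[:3])
sd=load('side4')['pixels']; sc=cv2.resize(sd[120:225,210:315],None,fx=5.5,fy=5.5,interpolation=2); cv2.imwrite('pics/side4c.png',sc[:,:,::-1])
E
```

```text
hub white ((590.2003784179688, 241.88223266601562), (62.571258544921875, 63.50458526611328), 67.65855407714844)
140 712.40625 (expect 768) 591.2527728514513 241.898868912793 -18.377200708950102 [-18.3  18.3] [-18.4  18.4]
155 763.84375 (expect 768) 591.1000565130473 241.96473570415523 -18.35938205601599 [-18.7  18.7] [-18.7  18.7]
165 797.34375 (expect 768) 591.0231954404394 241.97628353458688 -18.385449380176276 [-18.9  18.9] [-18.9  18.9]
175 833.921875 (expect 768) 590.9539233958399 241.99973114391574 -18.390437533688914 [-19.1  19.1] [-19.2  19.2]
bat ((570.32666015625, 103.65452575683594), (50.647335052490234, 51.12308120727539), 81.36980438232422)
```

View pics/w4r.png

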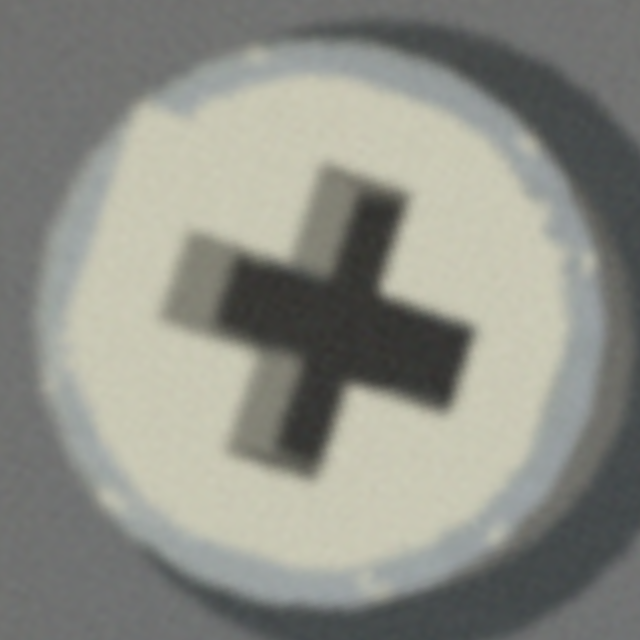

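View pics/side4c.png

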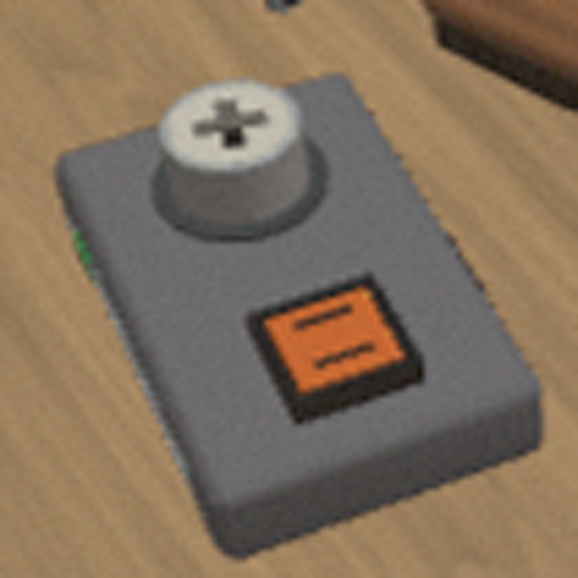

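The battery sits flush in its frame in both views. The socket is at (591.0, 242.0), yaw -18.4. Now back to the dark brush.

Emit:
{"api": "drive_tool", "payload": {
  "moves": [
    [[-6,-40,0],0],
    [[-13,-80,0],0],
    [[-19,-120,0],1],
    [[-26,-160,0],2],
    [[-32,-200,0],3],
    [[-39,-240,0],4],
    [[-45,-280,0],4.4],
    [[-52,-320,0],4.4]
  ]
}}

```text
time: 9.12
tool_pos: [532.0, -117.7, 230.7]
tcp_rot: [180.0, -0.0, 21.1]
ft_force: [1.4, -0.6, -0.4]
finger_gap: 84.5
```

Emit:
{"api": "drive_tool", "payload": {
  "moves": [
    [[-6,-40,0],0],
    [[-13,-80,0],0],
    [[-19,-120,0],0],
    [[-26,-160,0],0],
    [[-32,-200,0],0],
    [[-38,-235,0],0],
    [[-38,-235,0],0],
    [[-38,-235,0],0]
  ]
}}

```text
time: 9.78
tool_pos: [493.6, -352.9, 230.0]
tcp_rot: [-180.0, 0.0, 20.8]
ft_force: [-0.2, 0.4, 0.1]
finger_gap: 85.3
```

```bash
python3 - <<'E'
from h import *
s=snap('wrist','w5'); q=r.sense(); print(q['time'],q['tool_pos'],q['tcp_rot'],q['ft_force'])
p=s['pixels'].astype(int); h=cv2.cvtColor(s['pixels'],cv2.COLOR_RGB2HSV)
red=cv2.inRange(h,(0,150,60),(5,255,255))|cv2.inRange(h,(174,150,60),(180,255,255))
for thr in(150,160):
    m=((p[:,:,0]>thr)&(red>0)).astype(np.uint8)*255
    print(quad(s,m,143)[:3])
c0=quad(s,m,143)[0]
cv2.imwrite('pics/w5r.png',rect(s,c0,143,30,10)[:,:,::-1])
E
```

```text
9.8333 [ 494.17651919 -351.37243215  230.04183758] [-1.79955640e+02 -5.88396312e-03  2.09084585e+01] [ 1.01866538  0.12289713 -0.2074332 ]
((494.9812927246094, -351.34222412109375), (24.761077880859375, 24.173856735229492), 21.741666793823242)
((495.11456298828125, -351.6230773925781), (23.30988121032715, 23.7703914642334), 20.826438903808594)
```

View pics/w5r.png

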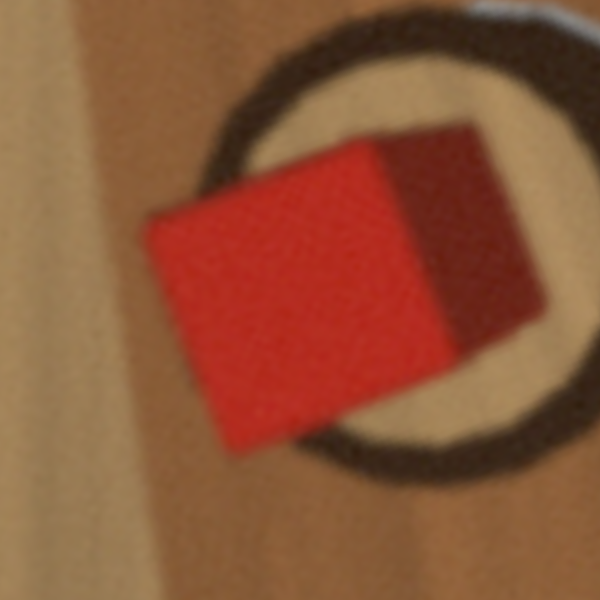

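The knob is at (495, -351.4), yaw about 21.3, with the tool at 20.9. I'll descend and grasp.

Emit:
{"api": "drive_tool", "payload": {
  "moves": [
    [[1,0,-30],0.5],
    [[1,0,-60],0.5],
    [[1,0,-80],0.5],
    [[1,0,-92],0.5],
    [[1,0,-102],0.5],
    [[1,0,-107],0.5],
    [[1,0,-107],0.5],
    [[1,0,-107],0.5]
  ]
}}

```text
time: 10.5
tool_pos: [496.2, -351.1, 124.5]
tcp_rot: [179.9, -0.0, 21.5]
ft_force: [0.1, -0.2, 0.2]
finger_gap: 84.9
```

Emit:
{"api": "drive_tool", "payload": {
  "moves": [
    [[0,0,0],0],
    [[0,0,0],0],
    [[0,0,0],0],
    [[0,0,0],0],
    [[0,0,0],0],
    [[0,0,0],0],
    [[0,0,0],0],
    [[0,0,0],0]
  ],
  "fingers": 10,
  "squeeze": 70
}}

```text
time: 11.17
tool_pos: [495.7, -351.3, 123.8]
tcp_rot: [179.9, -0.0, 21.5]
ft_force: [0.5, 0.3, 4.2]
finger_gap: 25.3
```

Emit:
{"api": "drive_tool", "payload": {
  "moves": [
    [[0,0,10],0],
    [[0,0,25],0],
    [[0,0,45],0],
    [[0,0,70],0],
    [[0,0,100],0],
    [[0,0,135],0],
    [[0,0,165],0],
    [[0,0,165],0]
  ]
}}

```text
time: 11.83
tool_pos: [497.3, -352.5, 296.9]
tcp_rot: [179.5, -0.3, 21.5]
ft_force: [1.1, -1.3, -0.5]
finger_gap: 25.0
```

Emit:
{"api": "drive_tool", "payload": {
  "moves": [
    [[6,40,0],-5],
    [[12,80,0],-10],
    [[19,120,0],-15],
    [[26,160,0],-20],
    [[32,200,0],-25],
    [[38,240,0],-30],
    [[45,280,0],-35],
    [[51,320,0],-39.9]
  ]
}}

```text
time: 12.5
tool_pos: [545.8, -28.9, 287.7]
tcp_rot: [180.0, 0.1, -18.6]
ft_force: [0.6, -0.1, -2.7]
finger_gap: 25.4
```

Emit:
{"api": "drive_tool", "payload": {
  "moves": [
    [[6,40,0],0],
    [[12,80,0],0],
    [[19,120,0],0],
    [[26,160,0],0],
    [[32,200,0],0],
    [[39,240,0],0],
    [[44,273,0],0],
    [[44,273,0],0]
  ]
}}

```text
time: 13.17
tool_pos: [589.2, 248.3, 286.7]
tcp_rot: [-179.9, 0.2, -18.1]
ft_force: [0.5, -0.4, -2.7]
finger_gap: 25.3
```

```bash
python3 - <<'E'
from h import *
for n in('scene','side','wrist'): snap(n,n+'6')
q=r.sense(); print(q['time'],q['tool_pos'],q['tcp_rot'],q['ft_force'],q['finger_gap'])
E
```

```text
13.3167 [589.85222877 242.16138637 287.24886008] [ 1.79904870e+02  8.55190466e-02 -1.83281014e+01] [-0.13610845 -0.56861221 -2.66258106] 25.40495401444035
```

View pics/wrist6.png

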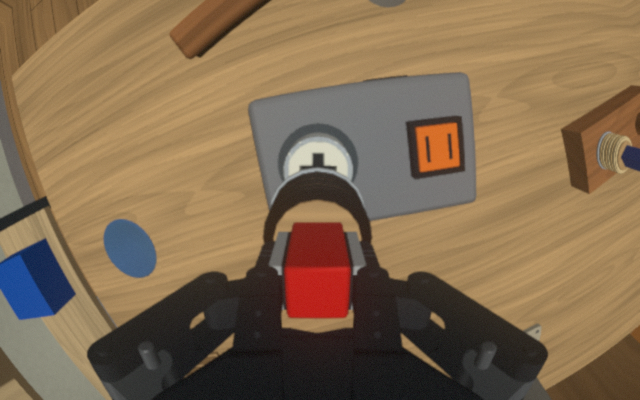

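View pics/side6.png

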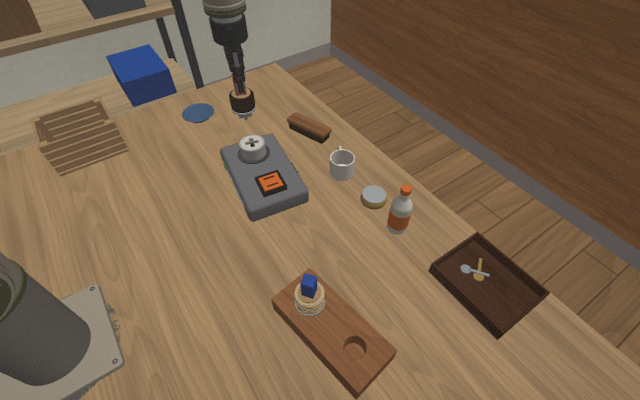

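View pics/scene6.png

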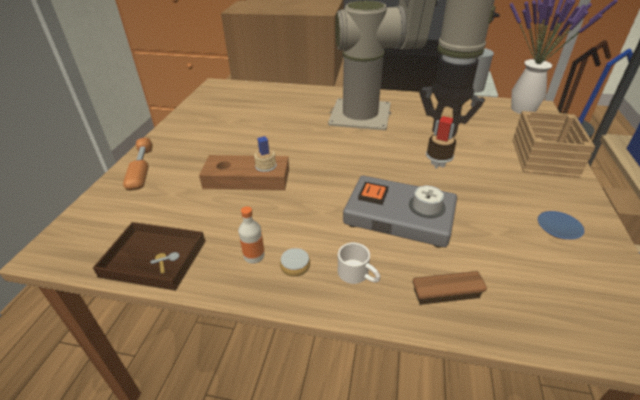

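The brush is held and the stand hole is empty. The knob top in the wrist view spans about (285–352, 262–318). I'll measure where the brush axis sits relative to the tool, using the knob and the flange and stem in the side and scene views.

```bash
python3 - <<'E'
from h import *
s=load('wrist6'); p=s['pixels'].astype(int); h=cv2.cvtColor(s['pixels'],cv2.COLOR_RGB2HSV)
red=cv2.inRange(h,(0,150,60),(5,255,255))|cv2.inRange(h,(174,150,60),(180,255,255))
print(p[220:322:6,318,0])
m=((p[:,:,0]>165)&(red>0)).astype(np.uint8)*255
print(quad(s,m,306.4)[:3])
# hub from here: visible? check
for n,b in(('side6',(215,70,60,60)),('scene6',(405,90,80,95))):
    x,y,w,hh=b; im=load(n)['pixels'][y:y+hh,x:x+w]; cv2.imwrite('pics/'+n+'c.png',cv2.resize(im,None,fx=6,fy=6,interpolation=2)[:,:,::-1])
E
python3 - <<'E'
import cv2,numpy as np
a=cv2.imread('pics/side6c.png');b=cv2.imread('pics/scene6c.png')
W=np.zeros((580,800,3),np.uint8);W[:360,:310]=a[:360,:310];W[:570,315:795]=b[:570,:480];cv2.imwrite('pics/c6.png',W)
E
```

```text
[170 124 122 124 124 124 124 125 180 191 188 189 191 189 188 185 180]
((589.29541015625, 243.6627960205078), (23.886314392089844, 25.045480728149414), 72.0677490234375)
```

View pics/c6.png

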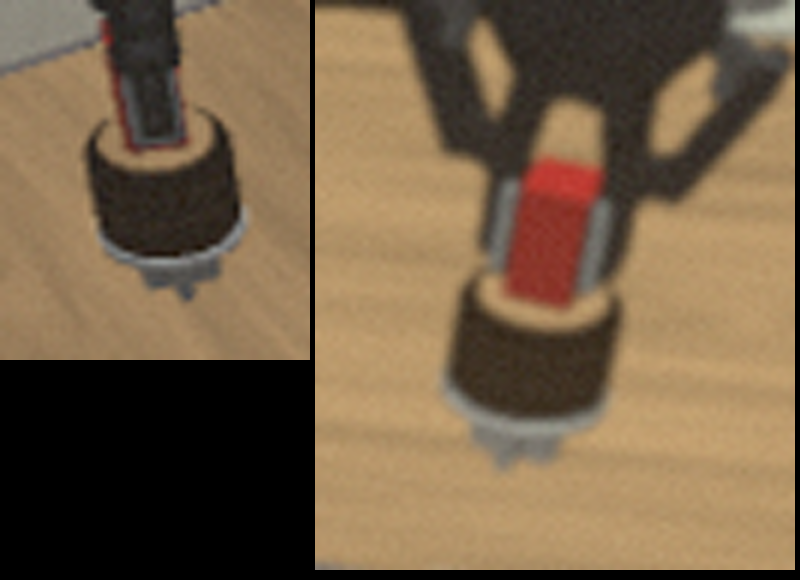

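Brush yaw in hand is about -18 and the socket is at -18.4. I'll descend to just above the hub.

Emit:
{"api": "drive_tool", "payload": {
  "moves": [
    [[1,0,-20],0],
    [[1,0,-40],0],
    [[1,0,-55],0],
    [[1,0,-65],0],
    [[1,0,-72],0],
    [[1,0,-75],0],
    [[1,0,-75],0],
    [[1,0,-75],0]
  ]
}}

```text
time: 13.98
tool_pos: [591.9, 241.8, 214.3]
tcp_rot: [-180.0, -0.1, -18.4]
ft_force: [0.5, 0.0, -2.5]
finger_gap: 25.0
```

```bash
python3 - <<'E'
from h import *
for n in('scene','side','wrist'): snap(n,n+'7')
q=r.sense(); print(q['time'],q['tool_pos'],q['tcp_rot'],q['ft_force'],q['finger_gap'])
s=load('wrist7'); p=s['pixels'].astype(int); h=cv2.cvtColor(s['pixels'],cv2.COLOR_RGB2HSV)
red=cv2.inRange(h,(0,150,60),(5,255,255))|cv2.inRange(h,(174,150,60),(180,255,255))
m=((p[:,:,0]>165)&(red>0)).astype(np.uint8)*255
print(quad(s,m,q['tool_pos'][2]+19.2)[:3])
a=cv2.resize(load('side7')['pixels'][90:180,210:300],None,fx=4.4,fy=4.4,interpolation=2)
b=cv2.resize(load('scene7')['pixels'][130:220,390:480],None,fx=4.4,fy=4.4,interpolation=2)
cv2.imwrite('pics/c7.png',np.hstack([a,b])[:,:,::-1])
E
```

```text
14.1333 [592.08016098 242.17143949 214.63015328] [-1.79933854e+02 -9.33500148e-02 -1.83963667e+01] [ 0.23991039  0.66154754 -2.03975647] 24.92357552289377
((591.5556640625, 242.43075561523438), (24.160200119018555, 25.033903121948242), 71.55025482177734)
```

View pics/c7.png

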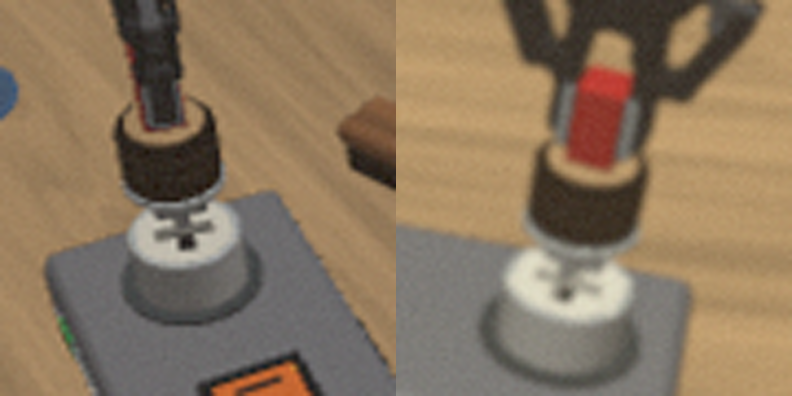

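Knob measured at (591.6, 242.4), yaw -18.45; socket at (591.0, 242.0), -18.4. Both views show the stem right over the socket. Inserting slowly.

Emit:
{"api": "drive_tool", "payload": {
  "moves": [
    [[-0.7,-0.2,-4],0],
    [[-0.7,-0.2,-8],0],
    [[-0.7,-0.2,-11],0],
    [[-0.7,-0.2,-13],0],
    [[-0.7,-0.2,-15],0],
    [[-0.7,-0.2,-17],0],
    [[-0.7,-0.2,-19],0],
    [[-0.7,-0.2,-19],0]
  ]
}}

```text
time: 14.8
tool_pos: [590.5, 241.8, 193.7]
tcp_rot: [180.0, 0.0, -18.4]
ft_force: [-0.7, 0.1, -3.0]
finger_gap: 25.6
```

Emit:
{"api": "drive_tool", "payload": {
  "moves": [
    [[0,0,-1],0],
    [[0,0,-2],0],
    [[0,0,-3],0],
    [[0,0,-4],0],
    [[0,0,-5],0],
    [[0,0,-5],0],
    [[0,0,-5],0],
    [[0,0,-5],0]
  ]
}}

```text
time: 15.47
tool_pos: [590.8, 241.8, 189.3]
tcp_rot: [-180.0, -0.0, -18.4]
ft_force: [0.2, -0.6, -2.9]
finger_gap: 25.3
```

It's 12 mm into the socket with no contact force. Continuing against the spring with a firmer grip.

Emit:
{"api": "drive_tool", "payload": {
  "moves": [
    [[0,0,-2],0],
    [[0,0,-4],0],
    [[0,0,-6],0],
    [[0,0,-8],0],
    [[0,0,-9],0],
    [[0,0,-10],0],
    [[0,0,-10],0],
    [[0,0,-10],0]
  ],
  "squeeze": 100
}}

```text
time: 16.13
tool_pos: [591.0, 241.8, 179.8]
tcp_rot: [-180.0, -0.0, -18.4]
ft_force: [-1.6, -1.3, 3.9]
finger_gap: 25.2
```

Emit:
{"api": "drive_tool", "payload": {
  "moves": [
    [[0,0,-1],0],
    [[0,0,-2],0],
    [[0,0,-3],0],
    [[0,0,-4],0],
    [[0,0,-4.5],0],
    [[0,0,-5],0],
    [[0,0,-5],0],
    [[0,0,-5],0]
  ]
}}

```text
time: 16.8
tool_pos: [591.0, 241.9, 175.0]
tcp_rot: [-180.0, -0.0, -18.4]
ft_force: [-1.7, -1.5, 7.3]
finger_gap: 24.5
```

Emit:
{"api": "drive_tool", "payload": {
  "moves": [
    [[0,0,-0.5],0],
    [[0,0,-1],0],
    [[0,0,-1.5],0],
    [[0,0,-2],0],
    [[0,0,-2],0],
    [[0,0,-2],0],
    [[0,0,-2],0],
    [[0,0,-2],0]
  ]
}}

```text
time: 17.47
tool_pos: [591.1, 241.8, 173.9]
tcp_rot: [-180.0, -0.1, -18.4]
ft_force: [-4.9, -0.9, 11.8]
finger_gap: 25.3
```

Emit:
{"api": "drive_tool", "payload": {
  "moves": [
    [[0,0,-0.5],0],
    [[0,0,-1],0],
    [[0,0,-1],0],
    [[0,0,-1],0],
    [[0,0,-1],0],
    [[0,0,-1],0],
    [[0,0,-1],0],
    [[0,0,-1],0]
  ]
}}

```text
time: 18.13
tool_pos: [591.1, 241.9, 173.9]
tcp_rot: [-180.0, -0.1, -18.4]
ft_force: [-8.0, -3.1, 17.3]
finger_gap: 24.9
```

It stopped at z = 173.9, where 173.8 was expected for home, and the force is rising. I'll press a little more and check by camera.

Emit:
{"api": "drive_tool", "payload": {
  "moves": [
    [[0,0,-0.5],0],
    [[0,0,-1],0],
    [[0,0,-1],0],
    [[0,0,-1],0],
    [[0,0,-1],0],
    [[0,0,-1],0],
    [[0,0,-1],0],
    [[0,0,-1],0]
  ]
}}

```text
time: 18.8
tool_pos: [591.2, 241.9, 173.9]
tcp_rot: [-179.9, -0.1, -18.4]
ft_force: [-12.0, -4.1, 23.3]
finger_gap: 24.9
```

```bash
python3 - <<'E'
from h import *
for n in('scene','side'): snap(n,n+'8')
q=r.sense(); print(q['time'],q['tool_pos'],q['tcp_rot'],q['ft_force'],q['finger_gap'])
a=cv2.resize(load('side8')['pixels'][100:220,210:310],None,fx=4,fy=4,interpolation=2)
b=cv2.resize(load('scene8')['pixels'][140:240,360:460],None,fx=4,fy=4,interpolation=2)
W=np.zeros((480,800,3),np.uint8);W[:,:400]=a;W[:400,400:]=b
cv2.imwrite('pics/c8.png',W[:,:,::-1])
E
```

```text
18.9 [591.18641922 241.89401428 173.81053059] [-1.79942851e+02 -9.98273430e-02 -1.83940173e+01] [-12.2424724   -4.09977788  22.69024002] 24.991108920411275
```

View pics/c8.png

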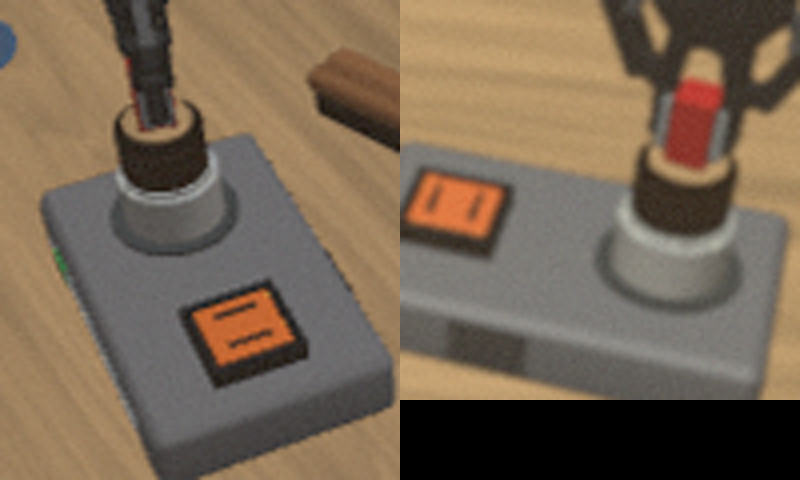

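View pics/side8.png

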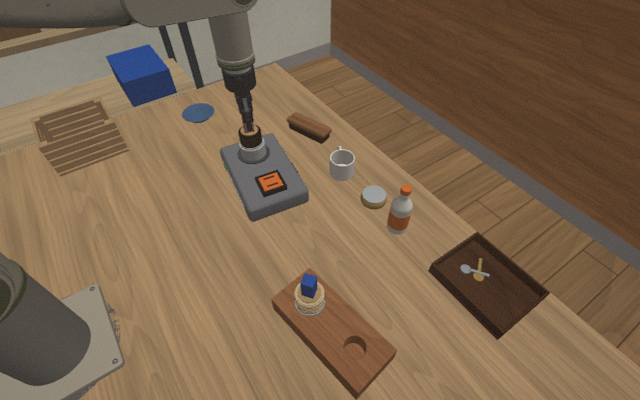

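The flange is down on the hub in both views, the battery is flush, and nothing else has moved. The downward push is steady at about 23 N, so I'll hand in.

```bash
python3 -c "
from bench import r
print(r.hand_in()); q=r.sense(); print(q['time'],q['tool_pos'],q['ft_force'],q['finger_gap'])"
```

```text
the job is handed in; nothing more can be done
None
the job is handed in; nothing more can be done
```

The shoe polisher is ready and handed in at about 19 s. The dark brush is fully home in the hub, and the arm still holds it by its red knob and presses it down.

- **Battery:** I pushed it down with closed fingers until it stopped hard, with the fingertips at about 75 mm and 18 N. It looked flush with its frame in both the wrist and side views.
- **Brush:** I took the dark brush from the stand and turned it about 40° to match the socket's -18.4°. It went into the socket without touching the sides.
- **Fully home:** The tool stopped at 173.8–173.9 mm, where 173.8 was expected. It did not move as I pressed from 12 to 23 N up, and both cameras show the flange on the hub.
- **Grip at hand-in:** 100 N squeeze, finger opening 25 mm.
- **Small disagreements:** While pressing, a sideways force of about 13 N built up, with no movement or tilt seen. One wrist reading of the knob, taken while the arm was still settling, was about 1.5 mm off. A repeat above the hub agreed to about 0.6 mm.
- **Everything else:** The pale brush and the other objects look unmoved in the last side picture. The state could not be read after handing in, so I have no check from the final second.

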